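Load a sample carrier under a spring-closed light shutter

TASK

Load the sample carrier into the probe station's light-tight chamber: with one fingertip press the blue bar down and keep it down so that the black spring-closed shutter stays open, and meanwhile with the other fingertip push the carrier by its orange end plate along the guideway until it is fully home against the back stop; then let go so that the shutter springs shut over the sample. Only press and push: do not lift or tip the carrier, and leave the jar, the brass chuck and the screwdriver alone.

Things in the scene. Friction and masses are not known exactly. Their poses are not given: they have to be found in the camera images.
- station: Fixed loading station. Origin on the work surface under the lip, on the guideway's centre line; x = push direction (away from the robot), y left, z up. Base plate 6 mm thick, x -145..60, y -42..46 mm. Guide rails: tops 15 mm up, inner faces y = +-23.5, x -140..50. White chamber x 0..60, walls to 38 mm high, back stop's face at x = 50.
- shutter (a joint): Shutter angle, rad: 0 = shut, up to the stop at 0.75. The black shutter (chamber roof, right of the shaft) and the blue bar (left of it) are one rigid rocker: pressing the bar down raises the shutter. A spring shuts it as soon as it is let go; 2 to 6 N at the bar's middle opens it. From 0.45 on the carrier's disc passes beneath the lip.
- shaft (a point): On the axis of the rocker's steel shaft (8 mm thick), which lies parallel to station x; this point: station x 0, y 36, z 42 mm. The shaft runs from x -146 to 60 and turns in two dark bearing blocks, 8 x 12 mm, 46 mm tall, at x -139 and -12.
- bar (a point): Middle of the top of the blue press bar, 35 mm from the shaft's axis. Bar 130 mm long (station x -140..-10), so a fingertip can slide along it while holding it down; it reaches 10 to 56 mm from the shaft. Shut, it leans up by 0.40 rad (this point 57 mm above the work surface); at joint 0.40 level (44 mm), at 0.60 it leans down by 0.20 (37 mm), at 0.75 by 0.35 (32 mm).
- lip (a point): Lower edge, middle, of the shutter's lip, a 4 mm plate across the chamber's entrance (station x -2..2, y -26..10, lower edge 15 mm above the work surface when shut). Shut, it lets the carrier's base plate pass below but stops the disc. It moves with the shutter.
- carrier: Loose carrier, 0.1 to 0.2 kg, in the guideway (1.5 mm play each side), 48 to 75 mm short of home. Origin: centre of its underside; x = push direction. Base plate 88 x 44 x 6 mm; steel disc, 32 mm across, top 20 mm above the underside, centred at x 18; at the rear an upright orange end plate 8 mm thick, 40 mm wide, top 62 mm above the work surface.
- carrier_back (a point): Centre of the rear face (facing the robot) of the carrier's orange end plate, 37 mm above the work surface: push here along +x. At home this face is at station x = -38 mm: the end plate stays outside, and the pushing finger never goes under the shutter.
- home (a point): Where the carrier's origin is when its front edge touches the back stop: station x 6, y 0, z 6 mm; same axes as the station.
- jar: Bystander: amber jar, white cap, diameter 44 mm, 60 mm tall, origin under its centre. To the right of the station.
- chuck: Bystander: small brass chuck with a knob, diameter 44 mm, 26 mm tall, origin under its centre. To the right of the station.
- driver: Bystander: screwdriver 150 mm long lying to the left of the station, origin under its middle.

How it is judged:
By the outcome, as a careful person would: the job done as asked, in the order asked, and still so for the second after the job is handed in, with the robot touching nothing.
It also fails if it takes over 38 s, if anything falls off the work surface, if the arm or the gripper's body presses on something with over 40 N, if the wrist force passes 120 N, or if a joint passes its speed limit or range.

ROBOT

A 6-joint arm with a two-finger parallel gripper is mounted at the origin on the work surface. World frame = base frame: x ahead of the robot, y to its left, z up, the work surface at z = 0. Lengths are in m, angles in rad, forces in N, time in s.
With the tool pointing down it reaches from about 0.25 to 0.8 m from the base axis. Payload 3.9 kg.
Tool frame: the origin (TCP) lies on the centre line of the jaws, within the pads' length; the fingertips stand ahead of it and the grasp point (between the pads) lies 8 mm behind it (tips_ahead is the z of the fingertips in the tool frame, in m); z points along the fingers, y is the line along which they close (so a half turn about z gives the same grasp; the last joint's range is limited). The gripper opens to 85 mm and grips with 20 to 120 N. Pads are 22 mm wide; open, the fingers measure 114 mm over their backs; the gripper's body (76 mm by 85 mm) begins 54 mm behind the grasp point. The pads swing forward as they close: fully open they stand 13 mm farther back than shut.
Start: joints at [1.309, 0.26, -0.138, 1.173, 0, 1.571], TCP at [0.136, 0.507, 0.242] pointing down, gripper open.
Joint ranges: [-2.78, 2.78], [-0.83, 1.72], [-1.28, 1.37], [-1.9, 2.12], [-1.57, 1.48], [-3.14, 3.14]. Speed limits (rad/s): [2.57, 2.57, 3.14, 3.14, 3.14, 3.14].

INTERFACE

Orientations are given as a unit quaternion [x, y, z, w].
In Python, from workcell import * gives the robot as it stands. The module is installed in compiled form; this text tells all that it offers.
- The arm moves only by the shell command python3 -m inch 'ROWS' [FORCE]. ROWS is JSON, a list of rows, each an object of numbers: "gripper": the finger opening in mm, from 0 to 85.4; "tx", "ty", "tz": the shift along the tool's x, y, z as a fraction of full scale; "wx", "wy", "wz": the turn, a rotation vector about the tool's x, y, z as a fraction of full scale. A call has 1 to 20 rows; each row shifts and turns the commanded pose from where the row before left it, along the tool's axes as they then stand; what a row does not reach is not made up. Full scale, the value 1, is 25 mm for a shift and pi/2 rad for a turn. A row lasts 1/8 s, in which the tool goes at most 62.5 mm and 10.7 degrees, less where a joint would pass 70% of its speed; a pose out of reach is approached as far as the arm can. A call with a number of a shift or a turn outside -1 to 1 is refused whole. A call with a gripper value outside its range is refused whole. The fingers move at their own pace and stop on an object; FORCE is the grip in N (left out, the last holds). Time passes only in rows, so rows that do not move let the fingers close. It gives the time, the measured TCP pose, the force, the opening and the grip force at its end, in the units of the state.
- observe(): the state, without advancing time (a new reading comes with each control period).
- get_image(name): name is "scene" or "top"; returns (picture, depth): 400x640x3 uint8, red, green, blue; 400x640 float32, m along the optical axis (not along the pixel's ray), 0 where there is no reading.
- camera_info(name): a dict with "fx", "fy", "cx", "cy" (pixels), "R" (3x3) and "t" (3): a world point X has camera coordinates R X + t. Camera axes: x right, y down, z forward; pixel columns grow to the right and rows downward; lengths in m; the calibration is good to about 2 mm. A picture is of the moment at which its call begins. camera_info takes no time and is no camera call.
- sign_off(): hands the job in; it is judged then, once.
The state is a dict: "time_s": time; "qpos": joint angles; "qvel": joint speeds; "tau": joint torques, N m; "ee_pos": TCP position; "orientation": TCP orientation; "wrist_force": force on the tool from outside, world axes, zero at the start; "ft_torque": the same for the moment, N m; "finger_gap": finger opening in m; "grip_force": force on a finger pad.
Only numpy, scipy, OpenCV 4.12 (cv2) and the standard library are available. Lean on these libraries where they do the work, as an engineer would, in place of code of your own. Each camera call takes 0.05 s, during which the arm holds its last target. There are 200 camera calls.

## Working session

There is one attempt and no reset: what is moved stays moved. The work goes in short steps, Python scripts to look and compute and a shell command to move; the robot and the scene stay as the last step left them, time stands still between calls to the robot, and variables do not carry over. Pictures are saved under pics/ and viewed, at most 10 in all, crops included, and the job is handed in when it is done.

```bash
mkdir -p pics; python3 - <<'E'
from workcell import *
import cv2,numpy as np
for n in("scene","top"):
    p,d=get_image(n);cv2.imwrite(f"pics/{n}0.png",p[:,:,::-1]);np.save(f"{n}0.npy",d);np.save(f"{n}0p.npy",p)
    print(n,camera_info(n))
print(observe())
E
```

```text
scene {'fx': 424.0876385025914, 'fy': 424.0876385025914, 'cx': 318.5777186254111, 'cy': 206.05766981416633, 'R': array([[ 0.16608542,  0.98600267, -0.0146415 ],
       [ 0.60215749, -0.11316501, -0.79031641],
       [-0.780911  ,  0.12244354, -0.61252395]]), 't': array([-0.14133943, -0.30989942,  1.3362138 ])}
top {'fx': 407.8778727094265, 'fy': 407.8778727094265, 'cx': 317.9505858906563, 'cy': 191.4443634073945, 'R': array([[ 0.01125335, -0.99976311,  0.01863036],
       [-0.98196872, -0.01456537, -0.18848154],
       [ 0.18870825, -0.01617338, -0.98190001]]), 't': array([0.04167418, 0.58033798, 0.81382846])}
{'time_s': 0.1, 'qpos': array([ 1.30901800e+00,  2.60629449e-01, -1.39236764e-01,  1.17267323e+00,
        2.37323225e-05,  1.57084493e+00]), 'qvel': array([-0.00054105, -0.00157086,  0.00384401, -0.00092122, -0.00037333,
       -0.00071766]), 'tau': array([-4.37440340e-04, -4.06507587e+01,  2.54527688e+01,  1.00519214e-02,
       -6.79272830e-05,  7.44183296e-06]), 'ee_pos': array([0.13571236, 0.50655647, 0.24154351]), 'orientation': array([ 1.30539808e-01,  9.91442686e-01, -8.62555697e-04, -1.25495544e-04]), 'wrist_force': array([ 0.19829693,  0.11143785, -0.27918768]), 'ft_torque': array([ 0.02822364,  0.00922515, -0.0051797 ]), 'grip_force': 0.0, 'finger_gap': 0.08531232244772893}
```

View pics/scene0.png

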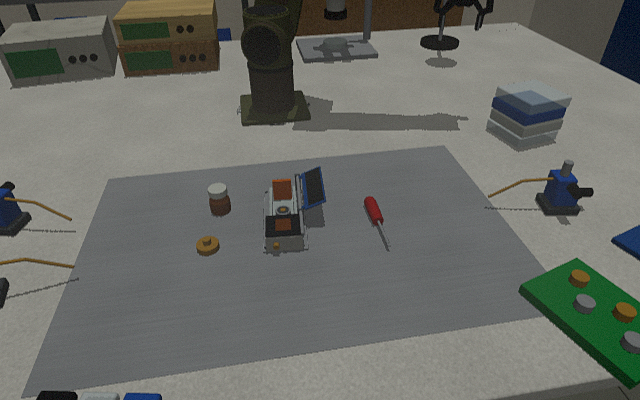

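View pics/top0.png

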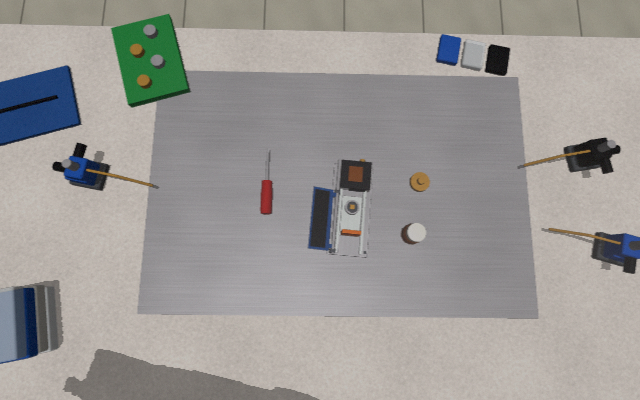

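```bash
cat >h.py <<'E'
import numpy as np,cv2
from workcell import *
def cloud(n,d):
    c=camera_info(n);v,u=np.mgrid[:400,:640]
    P=np.stack([(u-c['cx'])*d/c['fx'],(v-c['cy'])*d/c['fy'],d],-1)
    return (P-c['t'])@c['R']
def proj(n,X):
    c=camera_info(n);q=np.atleast_2d(X)@c['R'].T+c['t']
    return q[:,:2]/q[:,2:]*[c['fx'],c['fy']]+[c['cx'],c['cy']]
E
python3 - <<'E'
from h import *
for n,(r0,r1,c0,c1) in (("top",(140,270,290,390)),("scene",(155,260,245,335))):
    p=np.load(n+"0p.npy");d=np.load(n+"0.npy");W=cloud(n,d)
    hsv=cv2.cvtColor(p,cv2.COLOR_RGB2HSV);m=np.zeros(d.shape,bool);m[r0:r1,c0:c1]=1;m&=d>0
    for nm,lo,hi in(("blue",(100,120,40),(125,255,255)),("orange",(3,150,100),(18,255,255))):
        k=m&(cv2.inRange(hsv,lo,hi)>0)
        _,lab,st,cen=cv2.connectedComponentsWithStats(k.astype(np.uint8))
        for i in range(1,len(st)):
            if st[i,4]<15: continue
            q=W[lab==i];print(n,nm,st[i],"med",np.median(q,0).round(4),"lo",np.percentile(q,3,axis=0).round(4),"hi",np.percentile(q,97,axis=0).round(4))
            if nm=="blue":
                xy=cv2.minAreaRect((q[:,:2]*1000).astype(np.float32));print(xy)
    crop=p[r0:r1,c0:c1,::-1];cv2.imwrite(f"pics/{n}c.png",cv2.resize(crop,None,fx=5,fy=5 if n=="scene" else 4.6,interpolation=cv2.INTER_CUBIC))
E
```

```text
top blue [309 187  27  63 234] med [0.5282 0.0269 0.0508] lo [0.4601 0.0167 0.0465] hi [0.5862 0.0603 0.0649]
((522.617431640625, 39.33448028564453), (46.09306716918945, 128.22874450683594), 85.72405242919922)
top orange [350 167  12  11  56] med [ 0.6279 -0.0341  0.0461] lo [ 0.6162 -0.0441  0.0433] hi [ 0.6374 -0.0201  0.0496]
top orange [342 230  19   5  61] med [ 0.4939 -0.0199  0.0627] lo [ 0.4914 -0.0388  0.0607] hi [ 0.4979 -0.0016  0.0654]
scene blue [299 166  27  43 218] med [0.5449 0.0275 0.0488] lo [0.4666 0.0174 0.0455] hi [0.5894 0.0655 0.0644]
((525.7362670898438, 40.024757385253906), (47.007774353027344, 132.14329528808594), 85.73514556884766)
scene orange [272 179  19   3  40] med [ 0.4973 -0.0202  0.0602] lo [ 0.4184 -0.0398  0.0095] hi [ 0.502  -0.0026  0.0614]
```

View pics/topc.png

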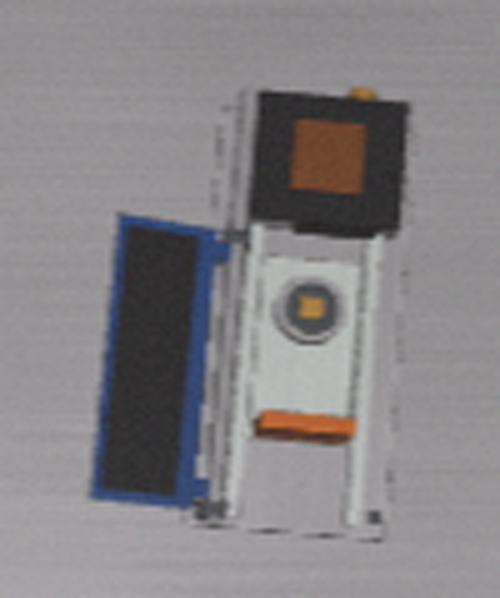

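```bash
cat >>h.py <<'E'
def S(o,yaw,P):
    P=np.atleast_2d(np.array(P,float))/1000;c,s=np.cos(yaw),np.sin(yaw)
    return np.c_[o[0]+c*P[:,0]-s*P[:,1],o[1]+s*P[:,0]+c*P[:,1],P[:,2]]
def bar(a):
    r=[]
    for x,d in((-140,10),(-10,10),(-10,56),(-140,56)):
        # top point at 35: shut z=57 lean .4 -> level z 44 => top is 2 above axis plane
        l=.4-a;r.append((x,36+d*np.cos(l)-2*np.sin(l),42+d*np.sin(l)+2*np.cos(l)))
    return r
def overlay(n,p,o,yaw,cx,a,box,f,out):
    r0,r1,c0,c1=box;im=cv2.resize(p[r0:r1,c0:c1,::-1],None,fx=f,fy=f,interpolation=cv2.INTER_CUBIC)
    q=lambda x0,x1,y0,y1,z:[(x0,y0,z),(x1,y0,z),(x1,y1,z),(x0,y1,z)]
    L=[(q(-145,60,-42,46,6),(0,255,0)),(q(-140,0,-23.5,23.5,15),(0,255,255)),(bar(a),(255,255,0)),
       (q(cx-44,cx-36,-20,20,62),(255,0,255)),(q(cx+2,cx+34,-16,16,26),(255,0,255)),(q(0,60,-30,10,38),(0,0,255)),([(-146,36,46),(60,36,46)],(255,255,255))]
    for P,col in L:
        uv=((proj(n,S(o,yaw,P))-[c0,r0]+.5)*f).astype(np.int32);cv2.polylines(im,[uv],True,col,1)
    cv2.imwrite(out,im)
E
python3 - <<'E'
from h import *
a=[]
for n,b in(("top",(150,265,300,385)),("scene",(155,265,250,335))):
    overlay(n,np.load(n+"0p.npy"),(.594,-.0275),-.0746,-59,0,b,5,f"pics/{n}o.png")
    a.append(cv2.resize(cv2.imread(f"pics/{n}o.png"),(400,545)))
cv2.imwrite("pics/both1.png",np.hstack(a))
E
```

```text
(no output)
```

View pics/both1.png

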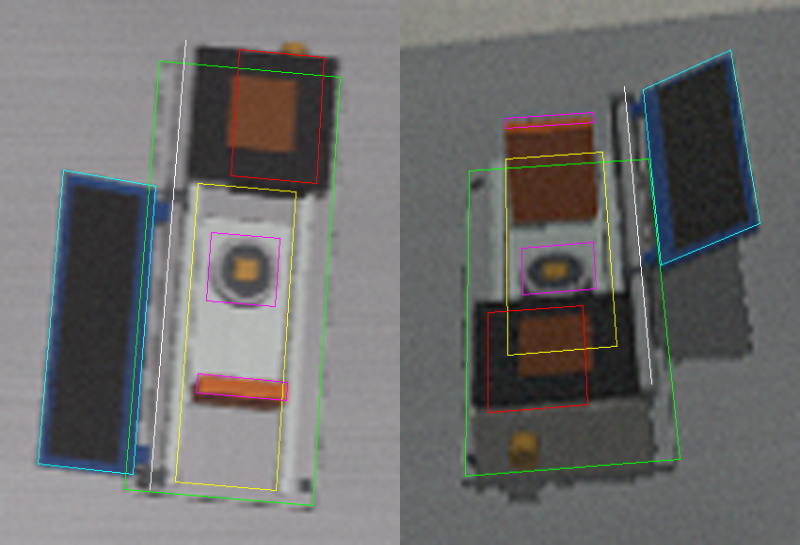

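```bash
python3 - <<'E'
import workcell
print([n for n in dir(workcell) if n[0]!='_']); print(getattr(workcell,'tips_ahead',None))
E
python3 -m inch '[{"wz":-0.06,"gripper":60},{"wz":-0.06},{"tx":-0.82,"ty":-1},{"tx":-0.82,"ty":-1},{"tx":-0.82,"ty":-1},{"tx":-0.82,"ty":-1},{"tx":-0.82,"ty":-1},{"tx":-0.82,"ty":-1},{"tx":-0.82,"ty":-1},{"tx":-0.82,"ty":-1},{"tx":-0.82,"ty":-1},{"tx":-0.82,"ty":-1},{"tx":-0.82,"ty":-1},{"tx":-0.82,"ty":-1},{"tx":-0.82,"ty":-1},{"tx":-0.82,"ty":-1},{"tx":-0.82,"ty":-1},{"tx":-0.82,"ty":-1},{"tx":-0.82,"ty":-1},{"tx":-0.82,"ty":-1}]'
```

```text
['PlanningError', 'camera_info', 'get_image', 'observe', 'sign_off', 'tips_ahead']
0.011invalid input at $[0]: expected keys gripper, tx, ty, tz, wx, wy, wz
```

```bash
python3 -m inch '[{"gripper":60,"tx":0,"ty":0,"tz":0,"wx":0,"wy":0,"wz":-0.06},{"gripper":60,"tx":0,"ty":0,"tz":0,"wx":0,"wy":0,"wz":-0.06},{"gripper":60,"tx":-0.8,"ty":-1,"tz":0,"wx":0,"wy":0,"wz":0},{"gripper":60,"tx":-0.8,"ty":-1,"tz":0,"wx":0,"wy":0,"wz":0},{"gripper":60,"tx":-0.8,"ty":-1,"tz":0,"wx":0,"wy":0,"wz":0},{"gripper":60,"tx":-0.8,"ty":-1,"tz":0,"wx":0,"wy":0,"wz":0},{"gripper":60,"tx":-0.8,"ty":-1,"tz":0,"wx":0,"wy":0,"wz":0},{"gripper":60,"tx":-0.8,"ty":-1,"tz":0,"wx":0,"wy":0,"wz":0},{"gripper":60,"tx":-0.8,"ty":-1,"tz":0,"wx":0,"wy":0,"wz":0},{"gripper":60,"tx":-0.8,"ty":-1,"tz":0,"wx":0,"wy":0,"wz":0},{"gripper":60,"tx":-0.8,"ty":-1,"tz":0,"wx":0,"wy":0,"wz":0},{"gripper":60,"tx":-0.8,"ty":-1,"tz":0,"wx":0,"wy":0,"wz":0}]'; python3 -c "
from workcell import *
o=observe();print(o['qpos'],o['orientation'],o['wrist_force'])"
```

```text
time_s: 1.6
ee_pos: [0.3172, 0.242, 0.242]
orientation: [0.037, 0.999, -0.0, -0.0]
wrist_force: [-0.7, 0.2, 0.2]
finger_gap: 0.0597
grip_force: 0.0
[ 6.51688237e-01  4.45536870e-02 -4.03431117e-01  1.12343918e+00
 -3.22304404e-05  7.24929485e-01] [ 3.66124329e-02  9.99329491e-01 -2.11801425e-04 -2.32141255e-04] [-0.7091976   0.21607814  0.15442179]
```

```bash
python3 -m inch '[{"gripper":60,"tx":-0.76,"ty":-0.94,"tz":0.5,"wx":0,"wy":0,"wz":0},{"gripper":60,"tx":-0.76,"ty":-0.94,"tz":0.5,"wx":0,"wy":0,"wz":0},{"gripper":60,"tx":-0.76,"ty":-0.94,"tz":0.5,"wx":0,"wy":0,"wz":0},{"gripper":60,"tx":-0.76,"ty":-0.94,"tz":0.5,"wx":0,"wy":0,"wz":0},{"gripper":60,"tx":-0.76,"ty":-0.94,"tz":0.5,"wx":0,"wy":0,"wz":0},{"gripper":60,"tx":-0.76,"ty":-0.94,"tz":0.5,"wx":0,"wy":0,"wz":0},{"gripper":60,"tx":-0.76,"ty":-0.94,"tz":0.5,"wx":0,"wy":0,"wz":0},{"gripper":60,"tx":-0.76,"ty":-0.94,"tz":0.5,"wx":0,"wy":0,"wz":0},{"gripper":60,"tx":-0.76,"ty":-0.94,"tz":0.5,"wx":0,"wy":0,"wz":0},{"gripper":60,"tx":0,"ty":0,"tz":0,"wx":0,"wy":0,"wz":0}]'; python3 - <<'E'
from h import *
o=observe();print(o['ee_pos'],o['qpos'],o['orientation'],o['wrist_force'])
p,d=get_image("scene");b=(100,250,240,350)
cv2.imwrite("pics/s2.png",cv2.resize(p[b[0]:b[1],b[2]:b[3],::-1],None,fx=4,fy=4,interpolation=cv2.INTER_CUBIC))
E
```

```text
time_s: 2.85
ee_pos: [0.4722, 0.0184, 0.1286]
orientation: [0.038, 0.999, -0.0, -0.001]
wrist_force: [-0.7, 0.1, -0.4]
finger_gap: 0.0598
grip_force: 0.0
[0.47216786 0.018376   0.12863318] [ 3.90107182e-02  2.54658390e-01 -4.63230292e-01  8.54803689e-01
 -1.71037851e-04  1.15064690e-01] [ 3.80177235e-02  9.99276612e-01 -1.58226461e-04 -9.38628540e-04] [-0.70544366  0.10406464 -0.41822822]
```

View pics/s2.png

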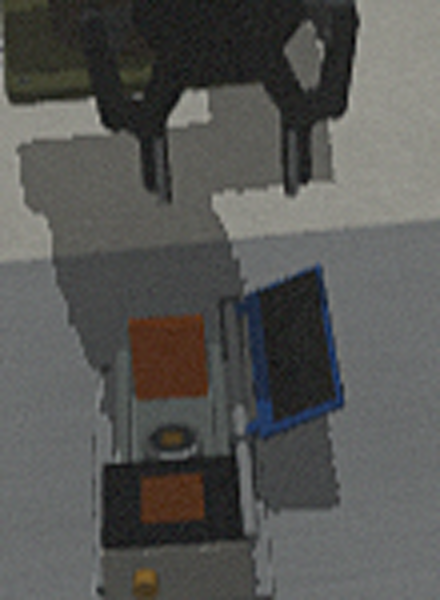

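```bash
python3 - <<'E'
from h import *
p,d=get_image("scene");W=cloud("scene",d);o=observe()['ee_pos']
R=cv2.Rodrigues(np.array([0,0,-.0746]))[0]
Q=(W-o)@R*1000  # station axes relative to TCP
m=(d>0)&(abs(Q[...,0])<25)&(abs(Q[...,1])<70)&(Q[...,2]>-25)&(Q[...,2]<25)
q=Q[m];print(len(q))
for s in(1,-1):
    k=q[q[:,1]*s>0];print(k.min(0).round(1),k.max(0).round(1));
    print(np.percentile(k,[3,50,97],axis=0).round(1))
E
```

```text
165
[ 1.3 29.1 -8.6] [16.4 42.3 24.3]
[[ 4.5 29.2 -5.4]
 [10.5 35.1 10.3]
 [14.8 41.8 23.6]]
[ -2.8 -44.2  -5.7] [ 15.1 -30.7  24.9]
[[  6.1 -43.5  -3.5]
 [ 11.2 -36.7  10.8]
 [ 14.6 -30.9  23.9]]
```

```bash
python3 -m inch '[{"gripper":60,"tx":0,"ty":0,"tz":0.5,"wx":0,"wy":0,"wz":0},{"gripper":60,"tx":0,"ty":0,"tz":0.5,"wx":0,"wy":0,"wz":0},{"gripper":60,"tx":0,"ty":0,"tz":0.5,"wx":0,"wy":0,"wz":0},{"gripper":60,"tx":0,"ty":0,"tz":0.5,"wx":0,"wy":0,"wz":0},{"gripper":60,"tx":0,"ty":0,"tz":0.3,"wx":0,"wy":0,"wz":0},{"gripper":60,"tx":0,"ty":0,"tz":0.25,"wx":0,"wy":0,"wz":0},{"gripper":60,"tx":0,"ty":0,"tz":0.25,"wx":0,"wy":0,"wz":0},{"gripper":60,"tx":0,"ty":0,"tz":0.25,"wx":0,"wy":0,"wz":0},{"gripper":60,"tx":0,"ty":0,"tz":0.25,"wx":0,"wy":0,"wz":0},{"gripper":60,"tx":0,"ty":0,"tz":0.25,"wx":0,"wy":0,"wz":0},{"gripper":60,"tx":0,"ty":0,"tz":0.25,"wx":0,"wy":0,"wz":0},{"gripper":60,"tx":0,"ty":0,"tz":0,"wx":0,"wy":0,"wz":0}]'; python3 - <<'E'
from h import *
o=observe();print(o['ee_pos'],o['wrist_force'],o['ft_torque'])
p,d=get_image("scene");b=(140,260,245,345)
A=cv2.resize(p[b[0]:b[1],b[2]:b[3],::-1],None,fx=4,fy=4,interpolation=cv2.INTER_CUBIC)
p,d=get_image("top");b=(145,265,290,390)
B=cv2.resize(p[b[0]:b[1],b[2]:b[3],::-1],None,fx=4,fy=4,interpolation=cv2.INTER_CUBIC)
cv2.imwrite("pics/s3.png",np.hstack([A,B]))
E
```

```text
time_s: 4.45
ee_pos: [0.4729, 0.0191, 0.0366]
orientation: [0.037, 0.999, -0.0, 0.001]
wrist_force: [-4.9, -1.9, 21.9]
finger_gap: 0.06
grip_force: 10.2
[0.47289306 0.01910737 0.03660435] [-4.93016864 -1.89085902 21.93930939] [0.40364563 0.84766591 0.15883583]
```

View pics/s3.png

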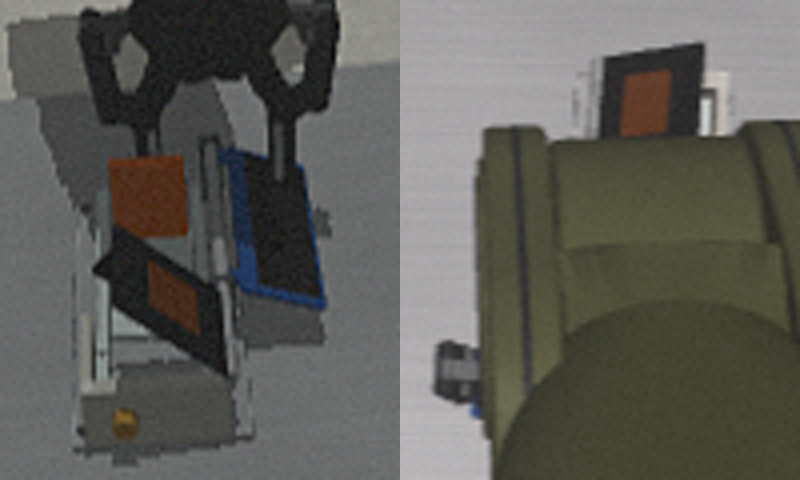

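```bash
python3 -m inch '[{"gripper":60,"tx":0,"ty":0,"tz":-0.13,"wx":0,"wy":0,"wz":0},{"gripper":60,"tx":0,"ty":0,"tz":-0.13,"wx":0,"wy":0,"wz":0},{"gripper":60,"tx":0,"ty":0,"tz":0,"wx":0,"wy":0,"wz":0},{"gripper":60,"tx":0,"ty":0,"tz":0,"wx":0,"wy":0,"wz":0}]'; python3 -c "
from workcell import *
o=observe();print(o['ee_pos'],o['wrist_force'],o['ft_torque'])"
```

```text
time_s: 5.05
ee_pos: [0.4727, 0.0197, 0.0413]
orientation: [0.037, 0.999, 0.0, 0.001]
wrist_force: [0.9, 2.4, 4.1]
finger_gap: 0.0602
grip_force: 2.3
[0.47268606 0.01970436 0.04130228] [0.85132473 2.36881332 4.14950853] [ 0.48787497 -0.34253042 -0.09575362]
```

```bash
python3 -m inch '[{"gripper":60,"tx":-0.2,"ty":0,"tz":0,"wx":0,"wy":0,"wz":0},{"gripper":60,"tx":-0.2,"ty":0,"tz":0,"wx":0,"wy":0,"wz":0},{"gripper":60,"tx":-0.2,"ty":0,"tz":0,"wx":0,"wy":0,"wz":0},{"gripper":60,"tx":-0.2,"ty":0,"tz":0,"wx":0,"wy":0,"wz":0},{"gripper":60,"tx":-0.2,"ty":0,"tz":0,"wx":0,"wy":0,"wz":0},{"gripper":60,"tx":-0.2,"ty":0,"tz":0,"wx":0,"wy":0,"wz":0},{"gripper":60,"tx":-0.2,"ty":0,"tz":0,"wx":0,"wy":0,"wz":0},{"gripper":60,"tx":-0.2,"ty":0,"tz":0,"wx":0,"wy":0,"wz":0},{"gripper":60,"tx":-0.2,"ty":0,"tz":0,"wx":0,"wy":0,"wz":0},{"gripper":60,"tx":-0.2,"ty":0,"tz":0,"wx":0,"wy":0,"wz":0},{"gripper":60,"tx":-0.2,"ty":0,"tz":0,"wx":0,"wy":0,"wz":0},{"gripper":60,"tx":-0.2,"ty":0,"tz":0,"wx":0,"wy":0,"wz":0}]'; python3 - <<'E'
from h import *
o=observe();print(o['ee_pos'],o['wrist_force'],o['ft_torque'])
p,d=get_image("scene");b=(140,260,245,345)
A=cv2.resize(p[b[0]:b[1],b[2]:b[3],::-1],None,fx=4,fy=4,interpolation=cv2.INTER_CUBIC)
cv2.imwrite("pics/s4.png",A)
E
```

```text
time_s: 6.55
ee_pos: [0.5322, 0.0153, 0.0413]
orientation: [0.037, 0.999, 0.0, -0.0]
wrist_force: [-4.1, 1.3, 3.9]
finger_gap: 0.0599
grip_force: 2.6
[0.53223152 0.01527148 0.04131705] [-4.05699728  1.26578934  3.92519319] [0.43547299 0.8471151  0.09453299]
```

View pics/s4.png

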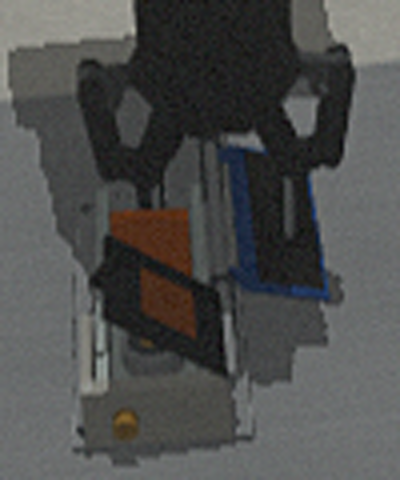

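```bash
python3 -m inch '[{"gripper":60,"tx":-0.1,"ty":0,"tz":0,"wx":0,"wy":0,"wz":0},{"gripper":60,"tx":-0.1,"ty":0,"tz":0,"wx":0,"wy":0,"wz":0},{"gripper":60,"tx":-0.1,"ty":0,"tz":0,"wx":0,"wy":0,"wz":0},{"gripper":60,"tx":-0.1,"ty":0,"tz":0,"wx":0,"wy":0,"wz":0},{"gripper":60,"tx":-0.1,"ty":0,"tz":0,"wx":0,"wy":0,"wz":0},{"gripper":60,"tx":-0.1,"ty":0,"tz":0,"wx":0,"wy":0,"wz":0},{"gripper":60,"tx":0,"ty":0,"tz":0,"wx":0,"wy":0,"wz":0}]'
```

```text
time_s: 7.48
ee_pos: [0.5466, 0.0141, 0.0414]
orientation: [0.037, 0.999, -0.0, -0.0]
wrist_force: [-3.8, 1.3, 5.2]
finger_gap: 0.06
grip_force: 3.6
```

Not at the stop yet; continue gently.

```bash
python3 -m inch '[{"gripper":60,"tx":-0.05,"ty":0,"tz":0,"wx":0,"wy":0,"wz":0},{"gripper":60,"tx":-0.05,"ty":0,"tz":0,"wx":0,"wy":0,"wz":0},{"gripper":60,"tx":0,"ty":0,"tz":0,"wx":0,"wy":0,"wz":0}]'; python3 -m inch '[{"gripper":60,"tx":-0.05,"ty":0,"tz":0,"wx":0,"wy":0,"wz":0},{"gripper":60,"tx":0,"ty":0,"tz":0,"wx":0,"wy":0,"wz":0}]'
```

```text
time_s: 7.85
ee_pos: [0.5466, 0.0141, 0.0413]
orientation: [0.037, 0.999, -0.0, -0.002]
wrist_force: [-9.3, 2.1, 11.0]
finger_gap: 0.0598
grip_force: 5.9
time_s: 8.1
ee_pos: [0.5466, 0.0141, 0.0412]
orientation: [0.037, 0.999, 0.0, -0.003]
wrist_force: [-11.6, 3.4, 12.8]
finger_gap: 0.0601
grip_force: 7.0
```

```bash
python3 -m inch '[{"gripper":60,"tx":0.15,"ty":0,"tz":0,"wx":0,"wy":0,"wz":0},{"gripper":60,"tx":0.2,"ty":0,"tz":0,"wx":0,"wy":0,"wz":0},{"gripper":60,"tx":0.2,"ty":0,"tz":0,"wx":0,"wy":0,"wz":0},{"gripper":60,"tx":0,"ty":0,"tz":-0.2,"wx":0,"wy":0,"wz":0},{"gripper":60,"tx":0,"ty":0,"tz":-0.25,"wx":0,"wy":0,"wz":0},{"gripper":60,"tx":0,"ty":0,"tz":-0.25,"wx":0,"wy":0,"wz":0},{"gripper":60,"tx":0,"ty":0,"tz":-0.25,"wx":0,"wy":0,"wz":0},{"gripper":60,"tx":0,"ty":0,"tz":-0.25,"wx":0,"wy":0,"wz":0},{"gripper":60,"tx":0,"ty":0,"tz":-0.5,"wx":0,"wy":0,"wz":0},{"gripper":60,"tx":0,"ty":0,"tz":-1,"wx":0,"wy":0,"wz":0},{"gripper":60,"tx":0,"ty":0,"tz":-1,"wx":0,"wy":0,"wz":0},{"gripper":60,"tx":1,"ty":0,"tz":-1,"wx":0,"wy":0,"wz":0},{"gripper":60,"tx":1,"ty":0,"tz":-1,"wx":0,"wy":0,"wz":0},{"gripper":60,"tx":1,"ty":0,"tz":-1,"wx":0,"wy":0,"wz":0},{"gripper":60,"tx":1,"ty":0,"tz":0,"wx":0,"wy":0,"wz":0},{"gripper":60,"tx":1,"ty":0,"tz":0,"wx":0,"wy":0,"wz":0},{"gripper":60,"tx":0,"ty":0,"tz":0,"wx":0,"wy":0,"wz":0},{"gripper":60,"tx":0,"ty":0,"tz":0,"wx":0,"wy":0,"wz":0}]'; python3 - <<'E'
from h import *
p,d=get_image("scene");b=(140,260,245,345)
overlay("scene",p,(.594,-.0275),-.0746,6,0,b,5,"pics/s5.png")
W=cloud("scene",d);h=cv2.cvtColor(p,cv2.COLOR_RGB2HSV)
k=(cv2.inRange(h,(3,150,60),(18,255,255))>0)&(d>0);k[:,:245]=0;k[:,345:]=0;k[:140]=0;k[260:]=0
k&=W[...,2]>.05
q=W[k];print(len(q),np.median(q,0),q.min(0),q.max(0))
E
```

```text
time_s: 10.35
ee_pos: [0.4131, 0.0242, 0.2093]
orientation: [0.037, 0.999, 0.0, 0.001]
wrist_force: [-0.6, 0.2, 0.8]
finger_gap: 0.06
grip_force: 0.0
100 [ 0.56292488 -0.02656155  0.05839648] [ 0.55500153 -0.0442464   0.05013369] [ 0.56748875 -0.00713091  0.06203344]
```

View pics/s5.png

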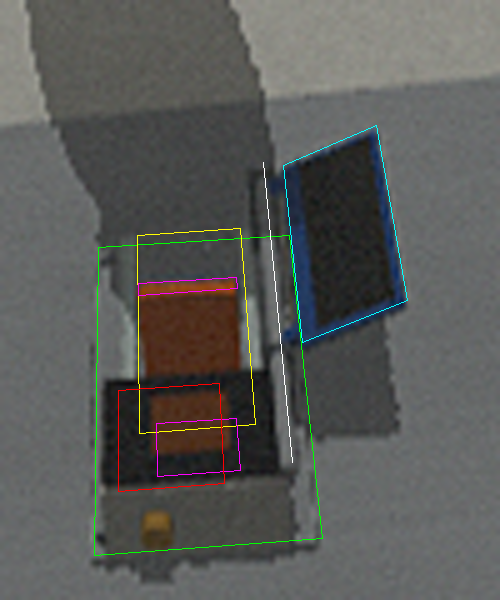

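```bash
python3 -c "
from workcell import *
print(sign_off())"
```

```text
the job is handed in; nothing more can be done
None
```

The carrier was pushed along the guideway until it stopped firmly, at the home position to within about 1.5 mm by camera. The shutter has sprung shut over it, the arm is clear of everything, and the job was handed in at about 10.5 s.

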